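Clear the length stop, run its leg out to the mark and close the cam lever

ROBOT

A 6-joint arm with a two-finger parallel gripper is mounted at the origin on a cart in front of the work surface, level with it; the furniture and walls round the work are solid. World frame = base frame: x ahead of the robot, y to its left, z up, the work surface at z = 0. Lengths are in m, angles in rad, forces in N, time in s.
With the tool pointing down it reaches from about 0.325 to 0.875 m from the base axis. Payload 4.4 kg.
Tool frame: the origin (TCP) lies midway between the tips of the shut fingers; the grasp point (between the pads) lies 19 mm behind it; z points along the fingers, y is the line along which they close (so a half turn about z gives the same grasp; the last joint's range is limited). The gripper opens to 85 mm and grips with 20 to 120 N. Pads are 22 mm wide; open, the fingers measure 114 mm over their backs; the gripper's body (76 mm by 85 mm) begins 54 mm behind the grasp point. The pads swing forward as they close: fully open they stand 13 mm farther back than shut.
Start: joints at [-1.431, 0.207, 1.542, -0, 1.393, -0.15], TCP at [0.164, -0.551, 0.201] pointing down, gripper open.
Joint ranges: [-2.73, 2.73], [-0.86, 2.22], [0.23, 2.46], [-1.11, 4.25], [0.08, 2.63], [-2.82, 2.82]. Speed limits (rad/s): [2.79, 2.79, 3.14, 3.14, 3.14, 3.14].

INTERFACE

Orientations are given as a 3x3 rotation matrix whose columns are the frame's x, y, z axes.
In Python, from workcell import r gives the robot as it stands. The module is installed in compiled form; this text tells all that it offers.
- The arm moves only by the tool play_rows, never from a script. Its argument "moves" is a list that holds one entry, the list of rows, each a list of 4 numbers: the shift along the tool's x, y, z in mm, then the turn about the tool's z in rad. In form: [[[tx, ty, tz, yaw], ...]]. A call has 1 to 10 rows; each row is the pose to reach, as a shift and turn from the pose commanded when the call began, along the tool's axes at that moment; what a row does not reach only later rows make up. A row lasts 1/10 s, in which the tool goes at most 50 mm and 8.59 degrees, less where a joint would pass 70% of its speed; a pose out of reach is approached as far as the arm can. A call with a gripper value outside its range is refused whole. "jaw" is the opening, from -1 (shut) to 1 (fully open), set as the call begins (left out, the last holds). The fingers move at their own pace and stop on an object; the grip force is fixed at half the most. Time passes only in rows, so rows that repeat a pose let the fingers close. It gives the time, the measured TCP pose, the force, the opening and the grip force at its end, in the units of the state.
- r.read_state(): the state, without advancing time (a new reading comes with each control period).
- r.read_camera(name): name is "scene" or "top" or "wrist"; returns a dict with "img" (384x512x3 uint8, red, green, blue), "vfov" (degrees; the focal length in pixels is half the picture's height over the tangent of half this angle, whatever the lens; pixels are square), "cx", "cy" (the principal point, pixels), "rvec" (rotation vector, rad) and "tvec" (3), from world to camera coordinates, as OpenCV has them; the wrist camera has in their place "mount" (4x4, takes a point from camera to tool coordinates, whose origin is the TCP and whose axes are the flange's). Camera axes: x right, y down, z forward; pixel columns grow to the right and rows downward; lengths in m; the calibration is good to about 2 mm. A picture is of the moment at which its call begins: read the wrist's pose just before it. There is no depth.
- r.close_job(): hands the job in; it is judged then, once.
The state is a dict: "t": time; "joint_pos": joint angles; "qd": joint speeds; "joint_efforts": joint torques, N m; "tool_pos": TCP position; "eef_rot": TCP orientation; "contact_force": force on the tool from outside, world axes, zero at the start; "wrist_torque": the same for the moment, N m; "opening": finger opening in m; "grip_force": force on a finger pad.
Only numpy, scipy, OpenCV 4.12 (cv2) and the standard library are available. Lean on these libraries where they do the work, as an engineer would, in place of code of your own. Each camera call takes 0.05 s, during which the arm holds its last target. There are 200 camera calls.

TASK

Take the scraper block and wipe the four steel offcuts off the plate of the length stop onto the bench, without putting fingers to the sharp offcuts, then stand the scraper on the bench on its edge, clear of the plate. Only then push the sprung leg out until its pointer stands level with the pointed mark on the scale rail, and while holding it there squeeze the cam lever fully in against the leg's fixed cheek; do not close the lever before the leg is at the mark. The lever alone does not hold the leg yet, so finish still holding the leg at the mark with the lever squeezed shut, and leave the two round tins where they are.

Things in the scene. Friction and masses are not known exactly. Their poses are not given: they have to be found in the camera images.
- fixture: length stop: aluminium plate 170 (x) x 320 (y) x 12 mm, fixed to the bench; origin at the centre of its underside, x across (away from the robot), y along, z up. The leg slides over the line x = 0 and runs out to -y, 2.5 mm above the plate. Offcuts lie at x -50 to +10, y -105 to -30 mm; from there to the near (-x) edge the plate is bare but for 3 mm bolt heads at its corners
- tube_end (a point): middle of the square outer tube's mouth on the fixture, at fixture y = +50 mm, 27 mm above the bench; the fixed steel tube, 30 mm wide, runs from here to y = +158 mm, top 42 mm above the bench, on grey saddles 46 mm wide and 46 mm high
- rail_mid (a point): middle of the top of the scale rail, fixed along the plate's far edge: fixture x = 70 to 82 mm, y = -130 to +70 mm, top 22 mm above the bench
- cheek_face (a point): centre of the outer (-x) face of the leg's fixed cheek, at fixture x = -12 mm, 46 mm above the bench: a block 10 mm thick, 34 mm long along y starting at the cross plate, top 60.5 mm above the bench
- leg (a joint): slide of the leg in m: 0 = fully in (start; a spring holds it there), grows as it is pushed out along the fixture's -y, up to 0.12. The spring pushes back with 3 N at 0 and 6 N at 0.12, so it returns when let go
- leg_head (a point): on the leg's head: middle of the top edge of the +y face of its upright cross plate, 60.5 mm above the bench, at fixture x = 0 (y = +6 mm when leg = 0). Plate 104 mm wide, 6 mm thick, down to 14.5 mm above the bench. Cheek and lever paddle stand on its +y side; two fingers straddling them and pushing this face towards -y run the leg out, and closing them then squeezes paddle to cheek
- cam_lever (a joint): slide of the cam lever across the leg in m: 0 = open (starts within 3 mm of it), 0.016 = fully closed against its stop. Moves along the fixture's -x towards the cheek, needs about 4 N, stays where it is left. Carried along by the leg
- lever_face (a point): centre of the cam lever paddle's outer (+x) face, 47.5 mm above the bench, 17 mm to the +y side of the cross plate's face; the dark steel paddle is 8 mm thick, 30 mm long (y), 26 mm high (34.5 to 60.5 mm above the bench). From the cheek's outer face to this face: 40 mm open, 24 mm closed
- leg_pointer (a point): tip of the dark pointer arm that sticks out to the far side (+x) from the top of the cross plate, 58.5 mm above the bench, at fixture x = 74 mm; axes as the fixture's
- length_mark: the length mark: small steel rider with an upright finger, 40 mm tall, whose nose points to -x, fixed on top of the scale rail, set to a different length each time; origin at the rail's top (22 mm above the bench), under its tip
- mark_tip (a point): tip of the nose at the top of the rider's finger, 58.5 mm above the bench; axes as the fixture's. The leg is at the mark when leg_pointer and mark_tip have the same place along the fixture's y
- scraper: scraper block standing on the bench on its steel edge, 0.16 kg; wooden handle block 24 (x) x 70 (y) mm, from 28 to 74 mm above its underside, to be gripped across its x; blade below it 110 mm long (y), 10 mm thick, with 24 mm feet at the ends. Origin at the centre of its underside, z up, y along the blade
- offcut_1: steel saw offcut, 15 x 12 x 8 mm, 11 g, lying on the plate; origin at its centre
- offcut_2: steel saw offcut, 15 x 12 x 8 mm, 11 g, lying on the plate; origin at its centre
- offcut_3: steel saw offcut, 15 x 12 x 8 mm, 11 g, lying on the plate; origin at its centre
- offcut_4: steel saw offcut, 15 x 12 x 8 mm, 11 g, lying on the plate; origin at its centre
- polish_tin: round green tin, 61 mm across, 27 mm high, a bystander; origin under its centre
- flux_tin: round ochre tin, 46 mm across, 33 mm high, a bystander; origin under its centre
Mind the look-alikes: they are no part of the job. Of the things that look like the scraper, the middle-sized one is meant.

How it is judged:
On the way, in this order (a step that is already met when the one before it is completed fails the run):
1. the scraper block is held in the fingers with its edge down on (less than 8 mm above) the plate (contact force between the fingers and scraper above 1 N and z of scraper in the frame of fixture between 0.009 and 0.02 m and x of scraper in the frame of fixture between -0.085 and 0.085 m and y of scraper in the frame of fixture between -0.16 and 0.16 m), for 0.1 s.
2. all four offcuts are off the plate, down on the bench (height (world z) of each of offcut_1, offcut_2, offcut_3, offcut_4 below 0.0125 m), for 0.1 s.
3. the scraper stands on its edge on the bench and let go (height (world z) of scraper below 0.008 m and contact force between the fingers and scraper below 0.2 N and linear speed of scraper below 0.03 m/s), for 0.2 s.
4. the fingers hold the leg at the mark (within 4 mm) with the lever still open (y of leg_pointer in the frame of mark_tip between -0.004 and 0.004 m and value of joint cam_lever below 0.008 m and contact force between the fingers and leg above 1 N), for 0.2 s.
At the end, for the whole second after the job is handed in: still held by the fingers: pointer within 4 mm of the mark along the leg, leg still; cam lever closed at least 13.5 of its 16 mm with the fingers pressing it; all four offcuts lie on the bench, off the plate; the scraper stands on its edge on the bench, not touching the leg (all of step 2 and y of leg_pointer in the frame of mark_tip between -0.004 and 0.004 m and value of joint cam_lever above 0.0135 m and contact force between the fingers and leg above 1 N and contact force between the fingers and cam_lever above 1 N and velocity of joint leg between -0.01 and 0.01 m/s and height (world z) of scraper below 0.008 m and linear speed of scraper below 0.02 m/s and contact force between scraper and leg below 0.1 N); the arm keeps its last pose, push and grip.
It fails at once if a finger touches an offcut (contact force between the fingers and offcut_1 above 0.3 N or contact force between the fingers and offcut_2 above 0.3 N or contact force between the fingers and offcut_3 above 0.3 N or contact force between the fingers and offcut_4 above 0.3 N).
It fails at once if the leg is run out more than 12 mm while an offcut is still on the plate (value of joint leg above 0.012 m and height (world z) of any of offcut_1, offcut_2, offcut_3, offcut_4 above 0.015 m).
It fails at once if the lever is closed beyond 10 mm while the leg is more than 7 mm from the mark (value of joint cam_lever above 0.01 m and not (y of leg_pointer in the frame of mark_tip between -0.007 and 0.007 m)).
It fails at once if a round tin is pushed more than 25 mm (distance of any of polish_tin, flux_tin from where it was at the start of the episode above 0.025 m).
It also fails if it takes over 61 s, if anything falls off the work surface, if the arm or the gripper's body presses on something with over 40 N, if the wrist force passes 120 N, or if a joint passes its speed limit or range.

## Working session

There is one attempt and no reset: what is moved stays moved. The work goes in short steps, Python scripts to look and compute and a tool call to move; the robot and the scene stay as the last step left them, time stands still between calls to the robot, and variables do not carry over. Pictures are saved under pics/ and viewed, at most 10 in all, crops included, and the job is handed in when it is done.

Besides the shell and the picture viewer there is one more tool, called after ">>>" by a JSON object that holds its "name" and its "arguments". play_rows: Moves the arm, as the interface text tells. Its arguments: {"type":"object","properties":{"moves":{"type":"array","items":{"type":"array","items":{"type":"array","items":{"type":"number"}}}},"jaw":{"type":"number"}},"required":["moves"]}

```bash
mkdir -p pics; cat > h.py <<'E'
import numpy as np, cv2
from workcell import r
def cam(n):
    s=r.read_state(); c=r.read_camera(n); im=c["img"]; f=im.shape[0]/2/np.tan(np.radians(c["vfov"])/2)
    K=np.array([[f,0,c["cx"]],[0,f,c["cy"]],[0,0,1]])
    if n=="wrist":
        T=np.eye(4);T[:3,:3]=s["eef_rot"];T[:3,3]=s["tool_pos"]
        W=T@np.array(c["mount"]); R=W[:3,:3].T; t=-R@W[:3,3]
    else:
        R=cv2.Rodrigues(np.array(c["rvec"],float))[0]; t=np.array(c["tvec"],float).ravel()
    return im,K,R,t
def save(n,fn):
    im,K,R,t=cam(n); cv2.imwrite(f"pics/{fn}.png",cv2.cvtColor(im,cv2.COLOR_RGB2BGR)); np.savez(f"{fn}.npz",K=K,R=R,t=t,im=im)
def w(fn,u,v,z):
    d=np.load(f"{fn}.npz"); R=d["R"]; o=-R.T@d["t"]; g=R.T@np.linalg.inv(d["K"])@[u,v,1]
    return o+g*(z-o[2])/g[2]
def px(fn,P):
    d=np.load(f"{fn}.npz"); q=d["K"]@(d["R"]@np.array(P,float)+d["t"]); return q[:2]/q[2]
E
python3 - <<'E'
from h import *
save("top","t0"); save("scene","s0")
for n in("t0","s0"):
    d=np.load(n+".npz"); im=cv2.cvtColor(d["im"],cv2.COLOR_RGB2BGR)
    cv2.imwrite(f"pics/{n}b.png",cv2.resize(im,(800,600),interpolation=cv2.INTER_CUBIC)); print(-d["R"].T@d["t"])
s=r.read_state();print(s["tool_pos"],s["eef_rot"],s["opening"],s["t"])
E
```

```text
[ 0.3141493  -0.07190381  1.23741342]
[-0.17236317 -0.89462843  0.5920615 ]
[ 0.1641944  -0.55027516  0.19962411] [[ 9.58305611e-01  2.85745128e-01 -2.79252695e-04]
 [ 2.85745080e-01 -9.58303424e-01  2.07287641e-03]
 [ 3.24705523e-04 -2.06624418e-03 -9.99997813e-01]] 0.0853792239996314 0.1
```

View pics/t0b.png

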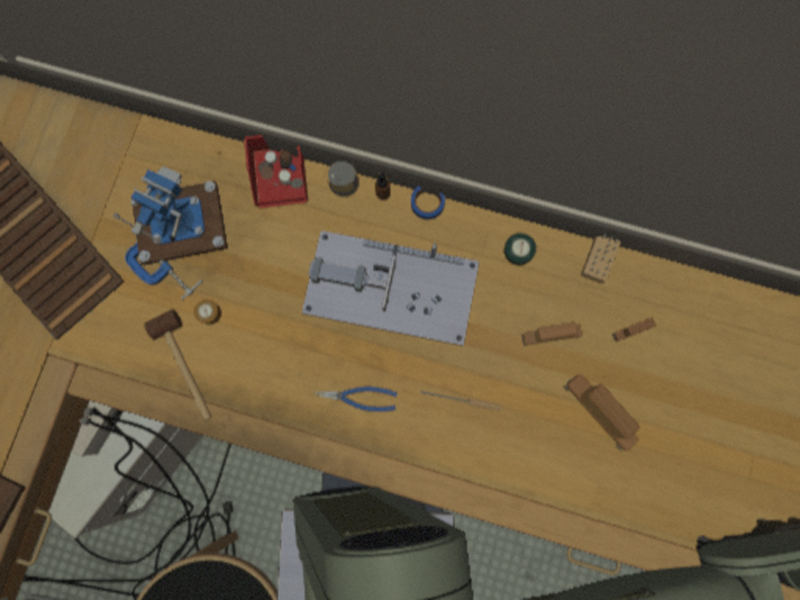

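View pics/s0b.png

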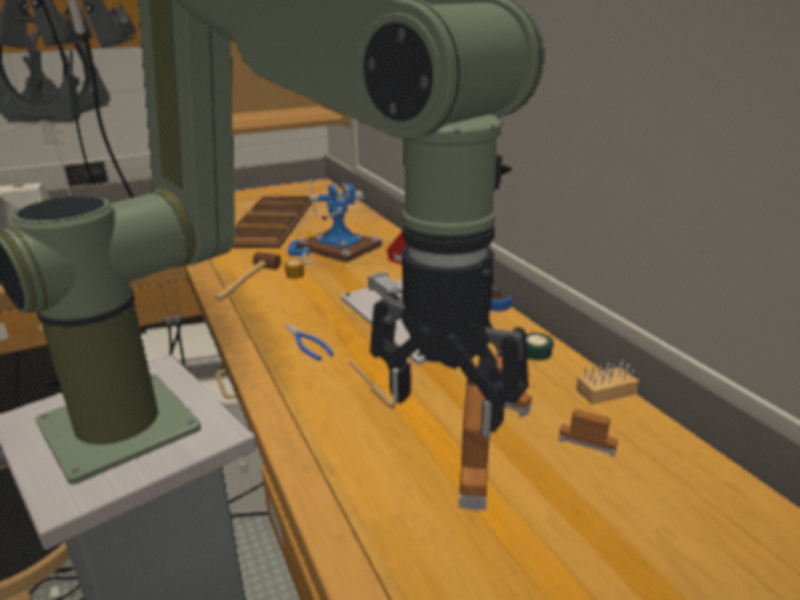

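Top (800x600): the plate corners are near (320,233), (478,260), (463,344) and (303,314), with the offcuts near (424,302). The rail is at the top edge with the mark near (433,250). The middle scraper is at (552,333), with the small one at (634,329) and the large one at (603,411). Tins: green (520,249), ochre (207,311).

```bash
python3 - <<'E'
from h import *
d=np.load("t0.npz"); im=cv2.cvtColor(d["im"],cv2.COLOR_RGB2BGR)
c=im[140:230,190:385]; cv2.imwrite("pics/c1.png",cv2.resize(c,None,fx=4,fy=4,interpolation=cv2.INTER_CUBIC))
k=1.5625
for n,u,v,z in [("c1",320,233,.012),("c2",478,260,.012),("c3",463,344,.012),("c4",303,314,.012),("scr",552,333,.074),("green",520,249,.027),("ochre",207,311,.033),("big",603,411,.08)]:
    print(n,w("t0",u/k,v/k,z).round(4))
E
```

```text
c1 [0.6796 0.1101 0.012 ]
c2 [ 0.6315 -0.203   0.012 ]
c3 [ 0.4649 -0.1748  0.012 ]
c4 [0.5162 0.1353 0.012 ]
scr [ 0.4813 -0.3318  0.074 ]
green [ 0.6515 -0.2829  0.027 ]
ochre [0.5143 0.3153 0.033 ]
big [ 0.3427 -0.4185  0.08  ]
```

View pics/c1.png

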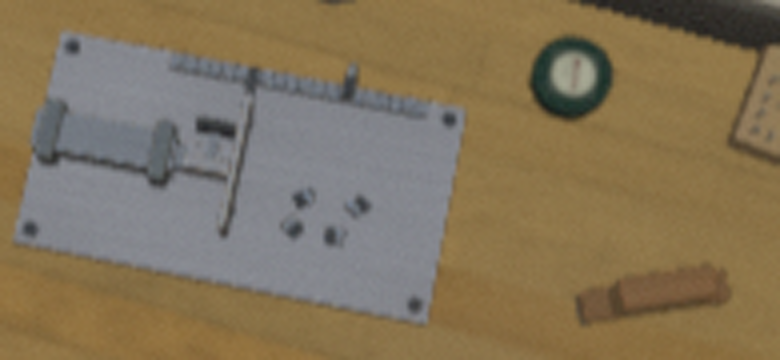

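Crop: the plate corners are (64,33), (466,108), (427,323) and (14,243). The rider is at (350,82) with the pointer near (252,78), and the offcuts are at (303,197), (358,205), (292,227) and (335,235). The scraper runs from its left foot (595,305) to its right end (728,282).

```bash
cat >> h.py <<'E'
def cr(u,v,z,o=(190,140),s=4): return w("t0",o[0]+(u+.5)/s-.5,o[1]+(v+.5)/s-.5,z)
E
python3 - <<'E'
from h import *
C=np.array([cr(*p,.012)[:2] for p in [(64,33),(466,108),(427,323),(14,243)]])
m=np.array([(.085,.16),(.085,-.16),(-.085,-.16),(-.085,.16)])
c=C.mean(0); A=C-c; th=np.arctan2((m[:,0]*A[:,1]-m[:,1]*A[:,0]).sum(),(m*A).sum())
R=np.array([[np.cos(th),-np.sin(th)],[np.sin(th),np.cos(th)]])
print("fix",c,th,(A-(m@R.T)).round(4))
np.savez("fix.npz",c=c,th=th)
for n,u,v,z in [("mark",351,66,.0585),("ptr",252,70,.0585),("o1",303,197,.016),("o2",358,205,.016),("o3",292,227,.016),("o4",335,235,.016),("plateL",224,234,.0605)]:
    p=cr(u,v,z)[:2]; print(n,p,((p-c)@R).round(4))
a=cr(617,293,.074);b=cr(718,277,.074);print("scr",a,b,(a+b)/2,np.linalg.norm(a-b),np.arctan2(*(a-b)[:2]))
s=r.read_state();print(s["tool_pos"],s["joint_pos"]) 
E
```

```text
fix [ 0.57418507 -0.0332712 ] -0.17035484076564353 [[-0.0014 -0.0023]
 [-0.      0.0017]
 [ 0.001   0.0016]
 [ 0.0004 -0.001 ]]
mark [ 0.64897595 -0.11330183] [ 0.0873 -0.0662]
ptr [ 0.64427297 -0.03996571] [0.0702 0.0053]
o1 [ 0.5576043  -0.08006548] [-0.0084 -0.0489]
o2 [ 0.55238123 -0.12179494] [-0.0065 -0.0909]
o3 [ 0.53433009 -0.07224589] [-0.0327 -0.0452]
o4 [ 0.52894197 -0.10480182] [-0.0325 -0.0782]
plateL [ 0.520008   -0.02292108] [-0.0551  0.001 ]
scr [ 0.48135836 -0.3049815   0.074     ] [ 0.4945545  -0.37715479  0.074     ] [ 0.48795643 -0.34106815  0.074     ] 0.0733697653701405 -0.18084212873348052
[ 0.1641944  -0.55027516  0.19962411] [-1.43150627e+00  2.07358424e-01  1.54282040e+00  1.14294143e-05
  1.39350540e+00 -1.50496154e-01]
```

>>> {"name": "play_rows", "arguments": {"moves": [[[370,-108,0,-1.46],[370,-108,0,-1.46],[370,-108,0,-1.46],[370,-108,0,-1.46],[370,-108,0,-1.46],[370,-108,0,-1.46],[370,-108,0,-1.46],[370,-108,0,-1.46],[370,-108,0,-1.46],[370,-108,0,-1.46]]], "jaw": 1}}

```text
t: 1.1
tool_pos: [0.4889, -0.3402, 0.1998]
eef_rot: [[-0.186, 0.983, -0.001], [0.983, 0.186, 0.001], [0.001, -0.001, -1.0]]
contact_force: [-1.2, 0.3, 0.3]
opening: 0.0852
grip_force: 0.0
```

```bash
cat >> h.py <<'E'
def go(x,y,z,yaw):  # yaw = direction of grip line (tool y) in world
    s=r.read_state(); R=np.array(s["eef_rot"]); p=np.array(s["tool_pos"])
    a=np.arctan2(R[1,0],R[0,0]); da=(yaw+np.pi/2-a+np.pi)%(2*np.pi)-np.pi
    print("t",round(s["t"],2),"at",p.round(4),"grip yaw",round(a-np.pi/2,4),"F",np.round(s["contact_force"],1),"op",round(s["opening"],4),"-> row",(R.T@(np.array([x,y,z])-p)*1000).round(1),round(-da,3))
f=np.load("fix.npz") if __import__("os").path.exists("fix.npz") else None
def fx(x,y):
    c,s=np.cos(f["th"]),np.sin(f["th"]); return f["c"]+np.array([c*x-s*y,s*x+c*y])
E
python3 - <<'E'
from h import *
save("wrist","w1"); im=cv2.imread("pics/w1.png")
cv2.imwrite("pics/w1b.png",cv2.resize(im,(800,600),interpolation=cv2.INTER_CUBIC))
go(.488,-.341,.04,.18)
print(px("w1",[.488,-.341,.074])*1.5625, np.linalg.norm(np.load("w1.npz")["R"].T@np.load("w1.npz")["t"]))
E
```

```text
t 1.15 at [ 0.4884 -0.3406  0.1998] grip yaw 0.1883 F [ 0.2 -0.1 -0.2] op 0.0855 -> row [ -0.5  -0.3 159.8] 0.008
[404.50487368 273.02092931] 0.6572980341848523
```

View pics/w1b.png

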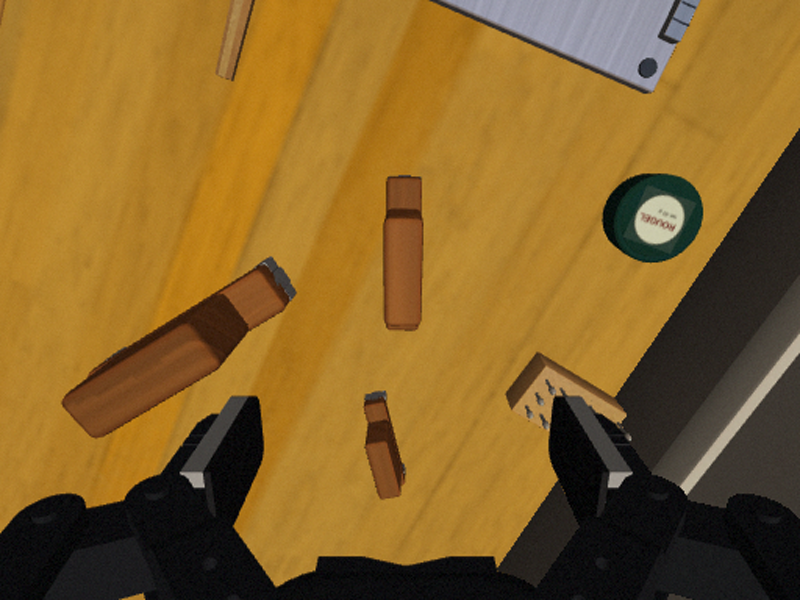

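The wrist picture shows the middle scraper's handle top from (403,218) to (404,328). It is upright in the image and matches the predicted centre (404,273). I'll check how far the big scraper's near end is from the finger path.

```bash
python3 - <<'E'
from h import *
k=1.5625
for u,v,z in [(290,297,.0),(272,260,.03),(247,337,.03),(404,177,.028),(403,218,.074),(404,328,.074)]: print(w("w1",u/k,v/k,z).round(4))
E
```

```text
[ 0.4071 -0.3964  0.    ]
[ 0.3969 -0.3607  0.03  ]
[ 0.3849 -0.4224  0.03  ]
[ 0.4775 -0.2879  0.028 ]
[ 0.4808 -0.3078  0.074 ]
[ 0.4944 -0.3768  0.074 ]
```

>>> {"name": "play_rows", "arguments": {"moves": [[[-1,-1,40,0],[-1,-1,90,0],[-1,-1,130,0],[-1,-1,155,0],[-1,-1,164,0],[-1,-1,164,0]]]}}

```text
t: 1.75
tool_pos: [0.486, -0.3421, 0.035]
eef_rot: [[-0.177, 0.984, -0.003], [0.984, 0.177, 0.003], [0.003, -0.002, -1.0]]
contact_force: [0.6, 0.9, -0.1]
opening: 0.0853
grip_force: 0.0
```

>>> {"name": "play_rows", "arguments": {"moves": [[[0,0,0,0],[0,0,0,0],[0,0,0,0],[0,0,0,0],[0,0,0,0],[0,0,0,0],[0,0,0,0],[0,0,0,0]]], "jaw": -1}}

```text
t: 2.55
tool_pos: [0.488, -0.3437, 0.0381]
eef_rot: [[-0.178, 0.984, 0.002], [0.984, 0.178, -0.002], [-0.002, 0.001, -1.0]]
contact_force: [-0.7, 0.4, 6.2]
opening: 0.0214
grip_force: 59.2
```

```bash
python3 - <<'E'
from h import *
go(*fx(.035,-.068),.085,float(f["th"]))
E
```

```text
t 2.55 at [ 0.488  -0.3437  0.0381] grip yaw 0.179 F [-0.7  0.4  6.2] op 0.0214 -> row [214.1 149.8 -47.1] 0.349
```

>>> {"name": "play_rows", "arguments": {"moves": [[[0,0,-30,0],[0,0,-60,0],[40,28,-60,0.07],[80,56,-60,0.14],[120,84,-60,0.2],[155,108,-60,0.27],[185,130,-60,0.32],[205,143,-60,0.349],[214,150,-60,0.349],[214,150,-60,0.349]]]}}

```text
t: 3.55
tool_pos: [0.5965, -0.1044, 0.0959]
eef_rot: [[0.166, 0.986, -0.001], [0.986, -0.166, 0.0], [0.0, -0.001, -1.0]]
contact_force: [0.2, 0.2, -3.3]
opening: 0.0217
grip_force: 59.6
```

```bash
python3 - <<'E'
from h import *
save("top","t1"); save("wrist","w2")
ims=[cv2.imread("pics/t1.png")[140:230,190:290],cv2.imread("pics/w2.png")]
a=cv2.resize(ims[0],(400,360),interpolation=cv2.INTER_CUBIC); b=cv2.resize(ims[1],(400,300)); b=cv2.copyMakeBorder(b,0,60,0,0,0)
cv2.imwrite("pics/m2.png",np.hstack([a,b]))
go(*fx(.035,-.068),.052,float(f["th"]))
E
```

```text
t 3.65 at [ 0.596  -0.1065  0.0962] grip yaw -0.1698 F [-0.4 -0.6 -2.1] op 0.0216 -> row [ 0.5  1.1 44.2] 0.001
```

View pics/m2.png

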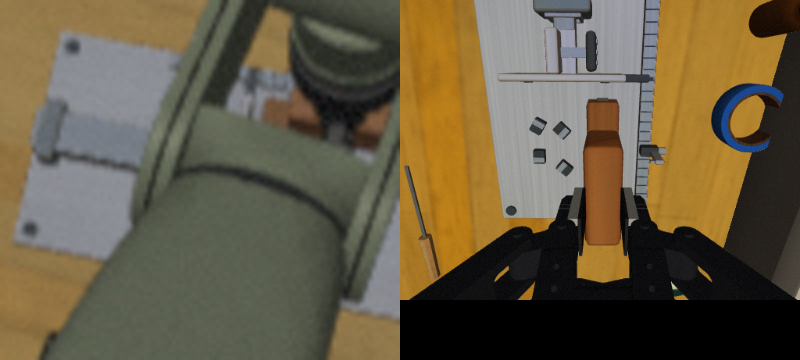

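The wrist half shows the scraper held straight. The offcuts are at (538,126), (562,130), (540,156) and (565,167), all on the -x side of the blade. The pointer tip is at (651,78) and the rider nose at about (640,149).

```bash
cat >> h.py <<'E'
def inv(p):
    c,s=np.cos(f["th"]),np.sin(f["th"]); d=np.array(p)[:2]-f["c"]; return np.array([c*d[0]+s*d[1],-s*d[0]+c*d[1]])
E
python3 - <<'E'
from h import *
for n,u,v,z in [("o",138,126,.016),("o",162,130,.016),("o",140,156,.016),("o",165,167,.016),("ptr",251,78,.0585),("mark",240,149,.0585),("bolt",111,211,.014),("corner",104,217,.012),("plateTopL",99,76,.0605),("blade end",202,99,.086)]:
    print(n,inv(w("w2",(u+.5)*1.28-.5,(v+.5)*1.28-.5,z)).round(4))
E
```

```text
o [-0.0329 -0.0452]
o [-0.0084 -0.0494]
o [-0.0334 -0.078 ]
o [-0.0072 -0.0907]
ptr [0.0728 0.0043]
mark [ 0.0668 -0.0561]
bolt [-0.073 -0.147]
corner [-0.0831 -0.1564]
plateTopL [-0.0491  0.0057]
blade end [ 0.0332 -0.0093]
```

>>> {"name": "play_rows", "arguments": {"moves": [[[1,1,20,0],[1,1,38,0],[1,1,44,0],[1,1,44,0],[1,1,44,0],[1,1,44,0]]]}}

```text
t: 4.25
tool_pos: [0.5986, -0.1056, 0.0537]
eef_rot: [[0.17, 0.985, 0.002], [0.985, -0.17, -0.001], [-0.0, 0.002, -1.0]]
contact_force: [-0.6, 0.4, -1.8]
opening: 0.0217
grip_force: 59.6
```

>>> {"name": "play_rows", "arguments": {"moves": [[[0,0,2,0],[0,-8,2,0],[0,-16,2,0],[0,-24,2,0],[0,-32,2,0],[0,-40,2,0],[0,-48,2,0],[0,-56,2,0],[0,-64,2,0],[0,-72,2,0]]]}}

```text
t: 5.25
tool_pos: [0.5263, -0.0926, 0.0508]
eef_rot: [[0.169, 0.986, 0.0], [0.986, -0.169, -0.0], [0.0, 0.0, -1.0]]
contact_force: [0.7, -0.3, -2.0]
opening: 0.0218
grip_force: 59.6
```

>>> {"name": "play_rows", "arguments": {"moves": [[[0,-8,0,0],[0,-16,0,0],[0,-24,0,0],[0,-32,0,0],[0,-40,0,0],[0,-48,0,0],[0,-56,0,0],[0,-64,0,0],[0,-72,0,0],[0,-80,0,0]]]}}

```text
t: 6.25
tool_pos: [0.4463, -0.0786, 0.05]
eef_rot: [[0.169, 0.986, -0.002], [0.986, -0.169, 0.001], [0.0, -0.002, -1.0]]
contact_force: [0.7, 0.5, -2.7]
opening: 0.0213
grip_force: 59.6
```

```bash
python3 - <<'E'
from h import *
s=r.read_state(); print(inv(s["tool_pos"]),s["tool_pos"],s["contact_force"])
save("wrist","w3"); cv2.imwrite("pics/w3b.png",cv2.resize(cv2.imread("pics/w3.png"),(800,600)))
E
```

```text
[-0.11834776 -0.06638665] [ 0.44629576 -0.07863314  0.04999598] [ 0.68998797  0.48592423 -2.67857136]
```

View pics/w3b.png

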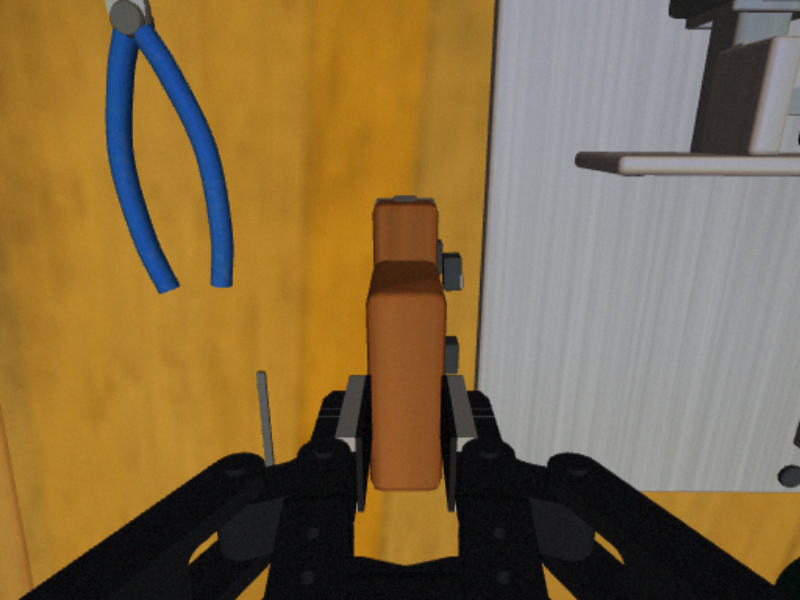

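The plate is clear. Offcuts are visible on the bench beside the blade at (452,270), (438,258) and (452,355). Next I'll lift and put the scraper back.

```bash
python3 - <<'E'
from h import *
go(.488,-.343,.09,.18)
E
```

```text
t 6.3 at [ 0.4448 -0.0782  0.0496] grip yaw -0.1698 F [-1.   0.1 -2.6] op 0.0215 -> row [-253.7   87.2  -40.9] -0.35
```

>>> {"name": "play_rows", "arguments": {"moves": [[[0,0,-20,0],[0,0,-45,0],[0,0,-60,0],[0,0,-60,0]]]}}

```text
t: 6.7
tool_pos: [0.4499, -0.0799, 0.1128]
eef_rot: [[0.169, 0.986, 0.005], [0.986, -0.169, -0.002], [-0.001, 0.005, -1.0]]
contact_force: [0.8, -0.1, -2.2]
opening: 0.0216
grip_force: 59.6
```

```bash
python3 - <<'E'
from h import *
save("wrist","w4"); cv2.imwrite("pics/w4b.png",cv2.imread("pics/w4.png"))
go(.488,-.343,.09,.18)
E
```

```text
t 6.75 at [ 0.4487 -0.0794  0.1113] grip yaw -0.17 F [ 0.2  0.7 -2.8] op 0.0216 -> row [-253.2   83.3   21.6] -0.35
```

View pics/w4b.png

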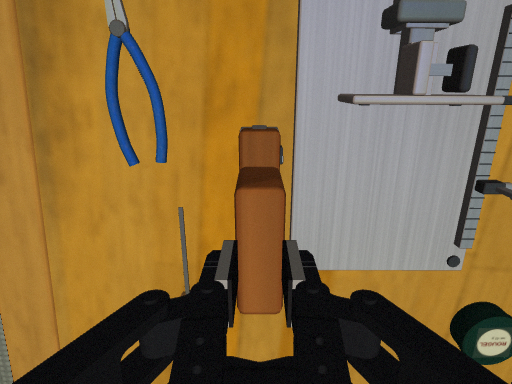

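The plate is bare here too. One offcut peeks out at (281,155) and the rest are hidden under the block.

>>> {"name": "play_rows", "arguments": {"moves": [[[-40,13,0,-0.06],[-85,28,0,-0.14],[-130,43,0,-0.21],[-175,58,0,-0.28],[-215,71,0,-0.33],[-242,80,0,-0.35],[-253,83,21,-0.35],[-253,83,45,-0.35],[-253,83,60,-0.35],[-253,83,60,-0.35]]]}}

```text
t: 7.75
tool_pos: [0.4839, -0.3395, 0.0459]
eef_rot: [[-0.179, 0.984, -0.007], [0.984, 0.179, 0.007], [0.008, -0.006, -1.0]]
contact_force: [-0.1, 1.0, -2.6]
opening: 0.0214
grip_force: 59.6
```

```bash
python3 - <<'E'
from h import *
go(.488,-.343,.038,.18)
E
```

```text
t 7.75 at [ 0.4839 -0.3395  0.0459] grip yaw 0.18 F [-0.1  1.  -2.6] op 0.0214 -> row [-4.3  3.5  7.8] -0.0
```

>>> {"name": "play_rows", "arguments": {"moves": [[[0,0,0,0],[0,0,5,0],[0,0,9,0],[0,0,11,0],[0,0,12,0],[0,0,12,0],[0,0,12,0]]]}}

```text
t: 8.45
tool_pos: [0.4872, -0.3426, 0.0389]
eef_rot: [[-0.179, 0.984, 0.0], [0.984, 0.179, -0.0], [-0.0, 0.0, -1.0]]
contact_force: [0.1, -0.4, -2.1]
opening: 0.0219
grip_force: 59.6
```

>>> {"name": "play_rows", "arguments": {"moves": [[[0,0,1,0],[0,0,1,0],[0,0,1.5,0],[0,0,1.5,0],[0,0,1.5,0]]]}}

```text
t: 8.95
tool_pos: [0.4874, -0.3428, 0.0382]
eef_rot: [[-0.179, 0.984, 0.001], [0.984, 0.179, -0.001], [-0.001, 0.001, -1.0]]
contact_force: [-1.0, 2.4, 5.7]
opening: 0.0215
grip_force: 60.5
```

Touching now. I'll open, then rise straight up.

>>> {"name": "play_rows", "arguments": {"moves": [[[0,0,0,0],[0,0,0,0],[0,0,0,0],[0,0,0,0],[0,0,0,0],[0,0,0,0],[0,0,0,0],[0,0,0,0]]], "jaw": 1}}

```text
t: 9.75
tool_pos: [0.4871, -0.3425, 0.0372]
eef_rot: [[-0.179, 0.984, 0.0], [0.984, 0.179, 0.0], [0.0, 0.0, -1.0]]
contact_force: [0.5, -0.3, 0.6]
opening: 0.0855
grip_force: 0.0
```

>>> {"name": "play_rows", "arguments": {"moves": [[[0,0,-20,0],[0,0,-60,0],[0,0,-105,0],[0,0,-140,0],[0,0,-150,0],[0,0,-150,0]]]}}

```text
t: 10.35
tool_pos: [0.4882, -0.3436, 0.1897]
eef_rot: [[-0.179, 0.984, 0.004], [0.984, 0.179, -0.003], [-0.004, 0.003, -1.0]]
contact_force: [-0.2, 0.1, -0.9]
opening: 0.0854
grip_force: 0.0
```

```bash
python3 - <<'E'
from h import *
save("wrist","w5"); save("top","t2")
a=cv2.resize(cv2.imread("pics/w5.png"),(400,300)); b=cv2.imread("pics/t2.png")[140:240,190:290]; b=cv2.resize(b,(400,400),interpolation=cv2.INTER_CUBIC)
cv2.imwrite("pics/m5.png",np.hstack([cv2.copyMakeBorder(a,0,100,0,0,0),b]))
go(*fx(0,.045),.2,float(f["th"]))
E
```

```text
t 10.45 at [ 0.4862 -0.3418  0.1855] grip yaw 0.18 F [ 0.2  0.2 -0.9] op 0.085 -> row [330.  157.2 -14. ] 0.35
```

View pics/m5.png

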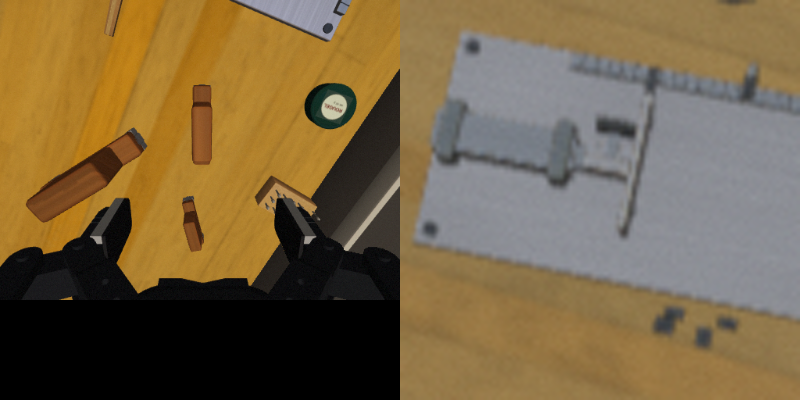

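Four offcuts lie on the bench, in the right half at (665,326), (675,313), (703,337) and (727,323). The scraper stands where it was put (left half, (202,125)). Next, a close view of the pointer and the mark.

```bash
python3 - <<'E'
from h import *
go(*fx(.05,-.13),.16,float(f["th"]))
E
```

```text
t 10.45 at [ 0.4862 -0.3418  0.1855] grip yaw 0.18 F [ 0.2  0.2 -0.9] op 0.085 -> row [148.4 144.2  25.6] 0.35
```

>>> {"name": "play_rows", "arguments": {"moves": [[[30,29,0,0.07],[62,60,0,0.15],[95,92,0,0.23],[122,118,5,0.3],[140,136,15,0.35],[148,144,25,0.35],[148,144,25,0.35],[148,144,25,0.35],[148,144,25,0.35]]]}}

```text
t: 11.35
tool_pos: [0.6016, -0.1726, 0.1621]
eef_rot: [[0.17, 0.985, -0.0], [0.985, -0.17, -0.0], [-0.0, -0.0, -1.0]]
contact_force: [-0.0, -0.7, -0.3]
opening: 0.0858
grip_force: 0.0
```

```bash
python3 - <<'E'
from h import *
save("wrist","w6"); cv2.imwrite("pics/w6b.png",cv2.resize(cv2.imread("pics/w6.png"),(800,600),interpolation=cv2.INTER_CUBIC))
for p in [(.074,.003),(.074,-.06)]: print(px("w6",[*fx(*p),.0585])*1.5625)
go(*fx(0,.045),.16,float(f["th"]))
E
```

```text
[453.12537492  15.01893933]
[449.69575968 149.48353296]
t 11.4 at [ 0.6018 -0.1727  0.1625] grip yaw -0.1716 F [ 0.5  0.5 -0.1] op 0.0853 -> row [177.7 -51.1   2.4] -0.001
```

View pics/w6b.png

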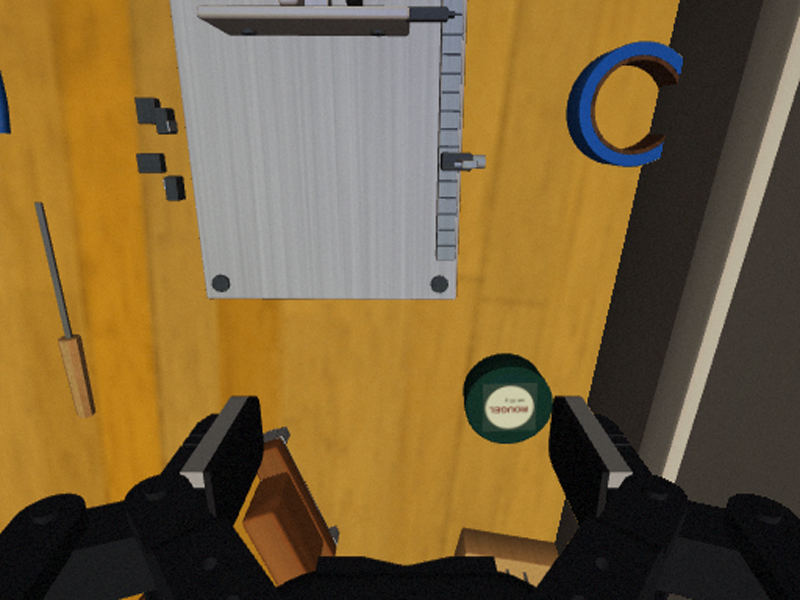

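The picture shows the pointer tip at (461,14), the rider at (441-486,153-170), and four offcuts at the left off the plate. The scraper is at the lower left near (285,510). I'll magnify the pointer and the rider from two views with projected reference grids.

```bash
python3 - <<'E'
from h import *
out=[]
for fn,x0,y0,s in [("w6",260,0,6),("w2",290,85,6)]:
    im=cv2.imread(f"pics/{fn}.png")[y0:y0+120,x0:x0+64]; b=cv2.resize(im,None,fx=5,fy=5,interpolation=cv2.INTER_CUBIC)
    for y in (.005,0,-.055,-.06,-.065,-.07):
        for x,col in ((.074,(0,0,255)),):
            q=((px(fn,[*fx(x,y),.0585])-[x0,y0])+.5)*5-.5; cv2.circle(b,tuple(int(v) for v in q.round()),1,col,-1); print(fn,y,q.round(1))
    out.append(b)
cv2.imwrite("pics/m6.png",np.hstack(out)); print(out[0].shape)
E
```

```text
w6 0.005 [152.4  35.3]
w6 0 [151.4  72.1]
w6 -0.055 [141.8 448.6]
w6 -0.06 [141.  480.3]
w6 -0.065 [140.2 511.8]
w6 -0.07 [139.4 542.8]
w2 0.005 [169.3  70.9]
w2 0 [166.8 111.9]
w2 -0.055 [141.3 523.7]
w2 -0.06 [139.2 558. ]
w2 -0.065 [137.1 591.8]
w2 -0.07 [135.  625.1]
(600, 320, 3)
```

View pics/m6.png

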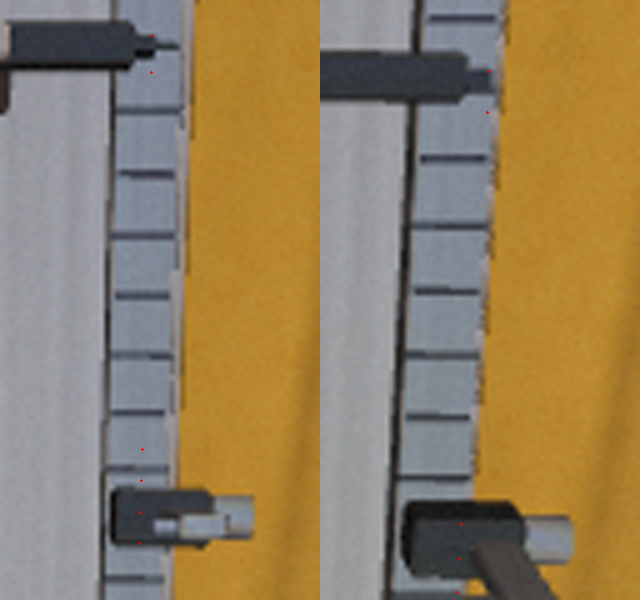

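In the left half the pointer tip is at about (152,45), just above the y=0 dot. The rider's dark base is at (111-213,488-545) and the light nose tip is at about (155,527). I'll check that by projecting the base and the tip.

```bash
python3 - <<'E'
from h import *
for fn,o in(("w6",(260,0)),("w2",(290,85))):
    d=np.load(fn+".npz"); c=-d["R"].T@d["t"]; print(fn,inv(c),c[2],(d["R"].T@[0,0,1]).round(3))
    for P in [(.074,-.0675,.0585),(.074,-.0675,.022),(.076,-.0675,.03),(.09,-.0675,.0585),(.09,-.0675,.03)]:
        print(P,(((px(fn,[*fx(*P[:2]),P[2]])-o)+.5)*5).round(0))
def inv6(u,v,z,fn="w6",o=(260,0)): return inv(w(fn,o[0]+(u+.5)/5-.5,o[1]+(v+.5)/5-.5,z))
for n,u,v,z in [("ptr",155,45,.0585),("nose",155,527,.0585),("base",111,517,.03),("base.022",111,517,.022),("knob",255,517,.022),("knob",255,517,.0585)]: print(n,inv6(u,v,z).round(4))
for v,l in((488,"top"),(545,"bot")): print(l,inv6(150,v,.03).round(4),inv6(150,v,.022).round(4))
for v in(503,578): print("w2",inv6(420-320,v,.03,"w2",(290,85)).round(4))
# edges for plate
k=1.5625
for n,u,v,z in [("corner",209,298,.012),("corner",457,299,.012),("plate L",198,8,.0605),("plate r",409,9,.0605),("tin",508,406,.027)]: print(n,inv(w("w6",(u+.5)/k-.5,(v+.5)/k-.5,z)).round(4))
E
```

```text
w6 [ 0.05042456 -0.05246607] 0.3352888720939523 [-0.053 -0.31  -0.949]
(0.074, -0.0675, 0.0585) [140. 528.]
(0.074, -0.0675, 0.022) [124. 517.]
(0.076, -0.0675, 0.03) [138. 519.]
(0.09, -0.0675, 0.0585) [236. 528.]
(0.09, -0.0675, 0.03) [214. 519.]
w2 [0.03368082 0.01256028] 0.2692239026186488 [-0.053 -0.311 -0.949]
(0.074, -0.0675, 0.0585) [137. 609.]
(0.074, -0.0675, 0.022) [ 98. 529.]
(0.076, -0.0675, 0.03) [119. 545.]
(0.09, -0.0675, 0.0585) [250. 609.]
(0.09, -0.0675, 0.03) [208. 545.]
ptr [0.0744 0.0037]
nose [ 0.0765 -0.0675]
base [ 0.0711 -0.0672]
base.022 [ 0.0716 -0.0676]
knob [ 0.0988 -0.0676]
knob [ 0.0931 -0.0659]
top [ 0.0781 -0.0621] [ 0.0788 -0.0624]
bot [ 0.0784 -0.0722] [ 0.0791 -0.0727]
w2 [ 0.0728 -0.0608]
w2 [ 0.0734 -0.0732]
corner [-0.0829 -0.1573]
corner [ 0.0853 -0.1583]
plate L [-0.0498  0.0059]
plate r [0.0523 0.0053]
tin [ 0.1216 -0.2318]
```

```bash
python3 - <<'E'
from h import *
go(*fx(0.001,.032),.034,float(f["th"]))
E
```

```text
t 11.4 at [ 0.6018 -0.1727  0.1625] grip yaw -0.1716 F [ 0.5  0.5 -0.1] op 0.0853 -> row [164.7 -50.1 128.4] -0.001
```

>>> {"name": "play_rows", "arguments": {"moves": [[[40,-12,0,0],[80,-25,0,0],[120,-37,0,0],[150,-46,0,0],[162,-50,20,0],[165,-50,50,0],[165,-50,70,0],[165,-50,80,0],[165,-50,80,0]]]}}

```text
t: 12.3
tool_pos: [0.5798, -0.0008, 0.0811]
eef_rot: [[0.17, 0.985, -0.003], [0.985, -0.17, 0.0], [-0.0, -0.003, -1.0]]
contact_force: [0.1, -1.1, -0.8]
opening: 0.0854
grip_force: 0.0
```

```bash
python3 - <<'E'
from h import *
go(*fx(0.001,.032),.034,float(f["th"]))
E
```

```text
t 12.3 at [ 0.5798 -0.0008  0.0811] grip yaw -0.1712 F [ 0.1 -1.1 -0.8] op 0.0854 -> row [-0.9  1.1 47.1] -0.001
```

>>> {"name": "play_rows", "arguments": {"moves": [[[0,0,15,0],[0,0,30,0],[0,0,40,0],[0,0,46,0],[0,0,46,0],[0,0,46,0]]]}}

```text
t: 12.9
tool_pos: [0.581, -0.0, 0.0362]
eef_rot: [[0.169, 0.986, 0.0], [0.986, -0.169, -0.0], [0.0, 0.0, -1.0]]
contact_force: [-0.5, -0.5, -0.7]
opening: 0.0854
grip_force: 0.0
```

>>> {"name": "play_rows", "arguments": {"moves": [[[-3,0,0,0],[-6,0,0,0],[-9,0,0,0],[-12,0,0,0],[-15,0,0,0],[-18,0,0,0],[-18,0,0,0],[-18,0,0,0]]]}}

```text
t: 13.7
tool_pos: [0.5778, -0.0179, 0.0362]
eef_rot: [[0.169, 0.986, -0.0], [0.986, -0.169, 0.0], [0.0, -0.0, -1.0]]
contact_force: [0.7, -0.5, 0.4]
opening: 0.0855
grip_force: 0.0
```

```bash
python3 - <<'E'
from h import *
s=r.read_state(); print(inv(s["tool_pos"]),s["t"],np.array(s["eef_rot"]).T@s["contact_force"])
save("wrist","w7")
E
```

```text
[0.00095719 0.01575479] 13.7 [-0.39778602  0.80859531 -0.40816342]
```

>>> {"name": "play_rows", "arguments": {"moves": [[[-2,0,0,0],[-2,0,0,0],[-2,0,0,0],[-2,0,0,0]]]}}

```text
t: 14.15
tool_pos: [0.5775, -0.0197, 0.0362]
eef_rot: [[0.169, 0.986, 0.0], [0.986, -0.169, 0.0], [0.0, 0.0, -1.0]]
contact_force: [-0.1, -0.4, -0.4]
opening: 0.0855
grip_force: 0.0
```

>>> {"name": "play_rows", "arguments": {"moves": [[[-2,0,0,0],[-2,0,0,0],[-2,0,0,0],[-2,0,0,0]]]}}

```text
t: 14.55
tool_pos: [0.5771, -0.0218, 0.0362]
eef_rot: [[0.169, 0.986, 0.0], [0.986, -0.169, 0.0], [0.0, 0.0, -1.0]]
contact_force: [-0.1, 0.5, -0.1]
opening: 0.0858
grip_force: 0.0
```

>>> {"name": "play_rows", "arguments": {"moves": [[[-4,0,0,0],[-4,0,0,0],[-4,0,0,0],[-4,0,0,0]]]}}

```text
t: 14.95
tool_pos: [0.5764, -0.0257, 0.0362]
eef_rot: [[0.169, 0.986, -0.0], [0.986, -0.169, 0.0], [0.0, -0.0, -1.0]]
contact_force: [-0.6, -0.4, 0.2]
opening: 0.0853
grip_force: 0.0
```

```bash
cat >> h.py <<'E'
def prof(fn,x,z,y0,y1,n):
    g=cv2.cvtColor(np.load(fn+".npz")["im"],cv2.COLOR_RGB2GRAY); o=[]
    for y in np.linspace(y0,y1,n):
        u,v=px(fn,[*fx(x,y),z]); o.append(int(cv2.getRectSubPix(g,(1,1),(float(u),float(v)))[0,0]) if 0<=u<512 and 0<=v<384 else -1)
    return o
E
python3 - <<'E'
from h import *
save("wrist","w8")
for fn in("w6","w7","w8"):
    print(fn,px(fn,[*fx(.06,.003),.0585]).round(),px(fn,[*fx(-.04,.006),.0605]).round())
    for x,z in((.062,.0585),(.056,.0585),(-.03,.0605),(-.045,.0605)): print(x,prof(fn,x,z,.020,-.010,31))
s=r.read_state(); print(inv(s["tool_pos"]))
E
```

```text
w6 [272.  10.] [139.   5.]
0.062 [-1, -1, -1, -1, -1, -1, -1, -1, -1, -1, -1, 148, 148, 98, 57, 58, 53, 54, 51, 25, 112, 148, 148, 148, 147, 148, 147, 149, 151, 149, 149]
0.056 [-1, -1, -1, -1, -1, -1, -1, -1, -1, -1, -1, 153, 152, 102, 56, 54, 57, 54, 53, 24, 115, 152, 153, 152, 153, 152, 154, 153, 152, 153, 153]
-0.03 [-1, -1, -1, -1, -1, -1, -1, -1, -1, -1, -1, 157, 156, 129, 158, 161, 158, 137, 99, 50, 46, 46, 46, 44, 39, 33, 101, 158, 159, 160, 159]
-0.045 [-1, -1, -1, -1, -1, -1, -1, -1, -1, -1, -1, 157, 157, 142, 157, 158, 156, 132, 95, 48, 50, 101, 158, 157, 157, 159, 159, 160, 159, 161, 159]
w7 [370. 268.] [182. 265.]
0.062 [75, 79, 123, 123, 122, 121, 121, 120, 103, 64, 62, 54, 61, 64, 64, 60, 62, 62, 63, 62, 47, 11, 7, 5, 11, 0, 7, 7, 7, 5, 6]
0.056 [37, 36, 36, 37, 34, 34, 35, 38, 40, 62, 58, 36, 13, 8, 8, 7, 7, 9, 3, 2, 3, 4, 7, 8, 9, 1, 7, 5, 7, 1, 4]
-0.03 [69, 68, 68, 69, 72, 69, 69, 68, 68, 75, 68, 74, 111, 142, 148, 147, 146, 120, 147, 148, 149, 151, 148, 148, 147, 147, 148, 147, 146, 149, 148]
-0.045 [144, 145, 146, 64, 66, 68, 67, 68, 69, 72, 69, 76, 116, 142, 145, 145, 139, 121, 143, 145, 146, 146, 145, 144, 144, 143, 144, 143, 143, 145, 143]
w8 [371. 255.] [181. 252.]
0.062 [122, 124, 51, 121, 121, 123, 123, 121, 122, 123, 54, 22, 24, 44, 49, 49, 46, 44, 42, 66, 61, 63, 63, 62, 64, 63, 62, 64, 48, 13, 7]
0.056 [38, 38, 36, 39, 38, 37, 35, 40, 37, 36, 31, 24, 23, 43, 47, 47, 46, 62, 58, 34, 11, 9, 7, 10, 10, 8, 6, 8, 6, 4, 1]
-0.03 [65, 70, 69, 69, 69, 70, 70, 71, 69, 72, 73, 70, 110, 142, 145, 147, 145, 117, 146, 150, 149, 149, 148, 150, 149, 149, 149, 149, 151, 150, 148]
-0.045 [145, 144, 145, 117, 62, 68, 70, 72, 68, 72, 65, 71, 114, 143, 145, 145, 137, 114, 146, 144, 146, 144, 144, 147, 145, 143, 147, 143, 147, 143, 146]
[0.00096395 0.00785986]
```

```bash
python3 - <<'E'
from h import *
g=cv2.cvtColor(np.load("w8.npz")["im"],cv2.COLOR_RGB2GRAY)
for v in range(228,300,4): print(v," ".join("%3d"%g[v,u] for u in range(132,400,6)))
for x in(-.052,-.0425,.0425,.052):
  for y in(.019,-.003): print(x,y,px("w8",[*fx(x,y),.049]).round(),px("w8",[*fx(x,y),.07]).round())
print(px("w8",[*fx(-.052,.0075),.0605]),px("w8",[*fx(.052,.0075),.0605]),px("w8",[*fx(-.052,.0075),.0145]))
E
```

```text
228 113 141 147 144 144 140 144  60  64  66  65  62  63  63  66  67  68  63 148 139 130 146 140 143  95  64  67  28  42  47  47  67  68  70  68  68 140 134 138  35 122 124 120 124 123
232 111 140 147 146 141 140 141  65  64  64  69  69  65  68  66  66  68  71 143 145 130 146 142 141  81  70  73  68  46  49  93  73  73  71  71  72 139 136 139  37 125 125 121 121 121
236 113 141 149 148 145 144 123  71  69  70  71  69  71  70  71  72  73  71 143 143 130  73  72  74  73  72  74  71  41  49  70  70  68  71  67  68  70 136 139  33 126 124 121 119 123
240 116 138 152 144 146 142  69  70  71  67  68  68  72  72  71  70  68  73 147 140 134  72  68  73  74  71  73  76  43  53  71  76  71  75  71  71  72 138 139  38 125 122 119 120 123
244 117 136 151 149 141 144  72  72  73  70  75  74  74  74  71  70  77  75 146 140 132  75  73  73  77  74  75  74  73  63  74  73  72  73  72  72  69  34  38  25  29  28  32 123 120
248 117 142 151 146 144  80  95  98  95  95  95  93  93  92  89  91  89  88  94  89  90  86  88  85  81  80  82  78  78  76  78  76  76  76  72  70  75  67  44  42  42  41  38  37 
[... 1895 characters left out ...]
 145 142 147 144 144 140 143 140 140 146 145 142 145 147 139 136 142 138 141 137 142 138 138 143 138   6   4   8   6   8  36  63  60
296  63   9   9   0   3   5 143 146 141 141 142 148 148 141 144 147 143 141 142 141 139 145 146 139 142 146 139 139 144 139 140 134 144 137 141 142 139   1   1   2  10   4   7  62  63
-0.052 0.019 [162. 220.] [150. 238.]
-0.052 -0.003 [166. 256.] [154. 277.]
-0.0425 0.019 [180. 220.] [169. 238.]
-0.0425 -0.003 [183. 256.] [173. 277.]
0.0425 0.019 [336. 220.] [347. 238.]
0.0425 -0.003 [334. 256.] [343. 277.]
0.052 0.019 [354. 220.] [366. 238.]
0.052 -0.003 [350. 256.] [362. 277.]
[157.97697593 249.45960063] [358.16790274 249.35736271] [178.98482069 215.5751062 ]
```

```bash
python3 - <<'E'
from h import *
M=np.array(r.read_camera("wrist")["mount"]); K=np.load("w8.npz")["K"]; print(M.round(3))
def hit(u,v,y):
    g=M[:3,:3]@np.linalg.inv(K)@[u,v,1]; return (M[:3,3]+g*(y-M[1,3])/g[1]).round(4)
for a in [(165,256,-.0427),(353,256,.0427),(168,285,-.0427),(353,285,.0427),(237,241,-.0108),(283,241,.0108),(237,280,-.0108),(283,280,.0108)]: print(a,hit(*a))
for n in("w3","w8"):
    g=cv2.cvtColor(np.load(n+".npz")["im"],cv2.COLOR_RGB2GRAY)
    print(n)
    for v in range(236,340,8): print(v," ".join("%3d"%g[v,u] for u in (range(212,304,3) if n=="w3" else list(range(110,180,4))+list(range(344,400,4)))))
E
```

```text
[[-0.    -0.949 -0.315  0.08 ]
 [ 1.    -0.001  0.001 -0.   ]
 [-0.001 -0.315  0.949 -0.173]
 [ 0.     0.     0.     1.   ]]
(165, 256, -0.0427) [ 0.0077 -0.0427 -0.0453]
(353, 256, 0.0427) [ 0.0062  0.0427 -0.0426]
(168, 285, -0.0427) [-0.0074 -0.0427 -0.0454]
(353, 285, 0.0427) [-0.0065  0.0427 -0.0468]
(237, 241, -0.0108) [ 0.0111 -0.0108 -0.0372]
(283, 241, 0.0108) [ 0.0112  0.0108 -0.0376]
(237, 280, -0.0108) [-0.0062 -0.0108 -0.0431]
(283, 280, 0.0108) [-0.0062  0.0108 -0.0432]
w3
236 132 131 130 130 135 129 131 131  57  84  93  98 101 103  97  98  98  97  95  94  94  90  87  82  43  56  56 127 132 133 132
244 135 131 126 125  68  69  70  22  11  79  91  98 103 100 100  99  99  96  97  94  92  93  89  85  10  69  68  72  73 131 126
252  13   7  15  70  70  70  72   8  10  84  95  97 105  99  99  98  98  98  95  94  94  89  90  76   6  10  71  70  68  35  15
260  12  12  28  70  73  75  56  11   0  83  93  97 102 106  98 101  98  95  97  92  95  95  93  79   6  11  71  69  72  71   9
268  12   7  65  66  70  69  16   5   3  81  93  99 102 101 102  98  97  96  94  92  90  90  88 
[... 2074 characters left out ...]
   4   3  11   6   2   9  36  62  64  60
300   8  16  60  56  61  48   8   5   6  15   3   8   7   1 142 142 140 142 134 134 143   4   2   3   6   5   4   0  10  13  60  62
308  10  14  14 136 137  83  26  11   5   5   5   7   0 142 142 145 143 140 137 137 145  37   7   2   6   2   7   0  15  27 138 139
316  16   4   6   7  14  11  28   8   4   7  11   3 104 141 141 142 148 141 136 139 143  36  38   2   1   0   3   7  29   2  10   7
324  13  14   8   1  12  11  23   2   6   6   2  32 143 141 142 142 148 143 137 138 110  34  19  14   8   6   2   4  26   8   6   8
332  13  10   8  12  13  14  13   2   6   5   8 148 140 140 142 142 146 146 140 142  35  68  62  34  22   0   8  11   6  11  14  11
```

The plate top is unmoved and not covered by the fingers. Triangulating the open fingertips puts them about 45 mm behind the TCP, above the cross plate. I'll back off and go lower in steps, watching the force.

>>> {"name": "play_rows", "arguments": {"moves": [[[8,0,0,0],[16,0,0,0],[24,0,0,0],[24,0,0,0],[24,0,5,0],[24,0,10,0],[24,0,15,0],[24,0,15,0]]]}}

```text
t: 15.85
tool_pos: [0.5793, -0.0021, 0.0198]
eef_rot: [[0.17, 0.986, -0.003], [0.986, -0.17, 0.0], [-0.0, -0.003, -1.0]]
contact_force: [0.4, -0.2, -0.1]
opening: 0.0852
grip_force: 0.0
```

>>> {"name": "play_rows", "arguments": {"moves": [[[0,0,4,0],[0,0,8,0],[0,0,12,0],[0,0,12,0],[0,0,12,0]]]}}

```text
t: 16.35
tool_pos: [0.5804, -0.002, 0.009]
eef_rot: [[0.169, 0.986, -0.0], [0.986, -0.169, 0.0], [-0.0, -0.0, -1.0]]
contact_force: [-1.3, -0.1, -0.1]
opening: 0.0853
grip_force: 0.0
```

```bash
python3 - <<'E'
from h import *
save("wrist","w9"); s=r.read_state(); print(inv(s["tool_pos"]),s["tool_pos"],s["contact_force"])
g=cv2.cvtColor(np.load("w9.npz")["im"],cv2.COLOR_RGB2GRAY)
for v in range(220,330,6): print(v," ".join("%3d"%g[v,u] for u in list(range(110,220,5))+list(range(330,400,5))))
for x in(-.052,-.04,-.012,.028,.052): print(x,[px("w9",[*fx(x+.001,.0078),z]).round() for z in(.0605,.03)])
E
```

```text
[0.00104169 0.03186433] [ 0.58061371 -0.00204472  0.00923424] [0.08063451 0.36020988 0.19475243]
220 115 146 145 149 145 145 147 142 145 147 143 142 147 147 145 143 148 147 145 142 142 142 139 142 146 141 137 139 139 144 139 142 141  33 112 124
226 115 128 146 151 149 146 142 144 146 149 146 147 144 142 147 141 149 144 145 142 140 139 138 144 149 139 140 143 140 144 137 143 140  37 123 121
232 114 118 144 150 145 147 144 143 141 147 145 149 144 146 144 147 150 143 150 145 139 143 138 141 146 141 138 142 141 142 138 144 114  35 122 119
238 112 113 145 154 142 146 143 146 144 148 147 147 144 148 145 143 149 139 149 144 137 141 136 141 148 139 136 141 140 141 138 143  35  30 124 119
244 112 110 147 149 143 149 144 144 143 145 145 145 142 145 144 146 145 142 149 144 133 141 138 141 141 143 138 139 141 138 141 142  34  65 125 122
250 119 115 143 146 144 148 144 144 142 141 145 146 142 145 143 145 149 144 145 145 137 140 133 142 141 146 137 137 141 134 139 136  39 107 123 125
256 117 117 138 148 147 147 140 125  63  61   4  17 141 150 139 144 148 144 147 141 141 145 137 139 141 140 137   3
[... 1355 characters left out ...]
4 140 140
316   7  16  11   6   9  26   2   0  10  11  71  70  72  73  71  72  71  73  74  72  73  73  73  69  67  68  73  71  68   7   1   6   6  29   4  11
322  13  11  11  13  10  31   8   3   3  23  97 102  96  96  94  92  97  94  94  95  95  97  80  81  81  76  78  75  72   0   0   6   1  25  12  15
328   9  14   9  16   2  20   3   1  13 145 145 146 145 145 145 146 144 147 144 146 147 146 139 143 139 139 138 139 138 139   6   6   8   7   6   5
-0.052 [array([148., 324.]), array([166., 285.])]
-0.04 [array([174., 324.]), array([188., 285.])]
-0.012 [array([234., 324.]), array([238., 285.])]
0.028 [array([321., 324.]), array([311., 285.])]
0.052 [array([373., 324.]), array([354., 285.])]
```

>>> {"name": "play_rows", "arguments": {"moves": [[[0,0,3,0],[0,0,6,0],[0,0,7,0],[0,0,7,0],[0,0,7,0]]]}}

```text
t: 16.9
tool_pos: [0.5805, -0.002, 0.0021]
eef_rot: [[0.169, 0.986, -0.0], [0.986, -0.169, 0.0], [0.0, -0.0, -1.0]]
contact_force: [-1.0, 0.9, 0.1]
opening: 0.0855
grip_force: 0.0
```

>>> {"name": "play_rows", "arguments": {"moves": [[[-3,0,0,0],[-6,0,0,0],[-9,0,0,0],[-11,0,0,0],[-11,0,0,0],[-11,0,0,0],[-11,0,0,0]]]}}

```text
t: 17.6
tool_pos: [0.5787, -0.0128, 0.0022]
eef_rot: [[0.169, 0.986, 0.0], [0.986, -0.169, 0.0], [0.0, -0.0, -1.0]]
contact_force: [-0.1, 0.8, -0.4]
opening: 0.0856
grip_force: 0.0
```

>>> {"name": "play_rows", "arguments": {"moves": [[[-2,0,0,0],[-2,0,0,0],[-2,0,0,0]]]}}

```text
t: 17.9
tool_pos: [0.5784, -0.0144, 0.0022]
eef_rot: [[0.169, 0.986, 0.0], [0.986, -0.169, 0.001], [0.001, -0.0, -1.0]]
contact_force: [0.5, 2.9, -0.2]
opening: 0.0855
grip_force: 1.1
```

>>> {"name": "play_rows", "arguments": {"moves": [[[-2,0,0,0],[-2,0,0,0],[-2,0,0,0]]]}}

```text
t: 18.2
tool_pos: [0.578, -0.0165, 0.0022]
eef_rot: [[0.169, 0.986, 0.0], [0.986, -0.169, 0.001], [0.001, -0.0, -1.0]]
contact_force: [1.0, 4.3, -0.6]
opening: 0.0854
grip_force: 1.9
```

>>> {"name": "play_rows", "arguments": {"moves": [[[-2,0,0,0],[-2,0,0,0],[-2,0,0,0]]]}}

```text
t: 18.5
tool_pos: [0.5776, -0.0189, 0.0022]
eef_rot: [[0.169, 0.986, -0.0], [0.986, -0.169, -0.0], [-0.0, -0.0, -1.0]]
contact_force: [1.0, 2.8, -0.9]
opening: 0.0856
grip_force: 1.8
```

>>> {"name": "play_rows", "arguments": {"moves": [[[-7,0,0,0],[-14,0,0,0],[-21,0,0,0],[-28,0,0,0],[-35,0,0,0],[-42,0,0,0],[-49,0,0,0],[-56,0,0,0],[-60,0,0,0],[-60,0,0,0]]]}}

```text
t: 19.5
tool_pos: [0.5671, -0.0781, 0.0021]
eef_rot: [[0.17, 0.985, -0.001], [0.985, -0.17, 0.0], [0.0, -0.001, -1.0]]
contact_force: [-0.9, 4.0, 1.7]
opening: 0.085
grip_force: 1.9
```

```bash
python3 - <<'E'
from h import *
save("wrist","wa"); save("top","ta"); s=r.read_state(); p=inv(s["tool_pos"]); print(p,s["contact_force"])
g=cv2.cvtColor(np.load("wa.npz")["im"],cv2.COLOR_RGB2GRAY)
print([px("wa",[*fx(.074,y),z]).round() for y in (-.056,-.0675) for z in(.0585,.03)])
y0=p[1]+.0075
for x in(0,-.03): print(x,prof("wa",x,.0605,-.045,-.075,31))
for fn in("wa","ta"):
    print(fn,[px(fn,[*fx(.074,y),.0585]).round() for y in (-.056,-.0675)])
    for x in(.058,.066,.072,.078,.085): print(x,prof(fn,x,.0585,-.045,-.085,41))
E
```

```text
[ 0.00057102 -0.04522135] [0.0914751  3.48274572 0.59519458]
[array([429., 306.]), array([401., 270.]), array([425., 328.]), array([398., 289.])]
0 [78, 74, 75, 74, 73, 74, 70, 76, 74, 74, 75, 92, 132, 148, 152, 151, 147, 128, 147, 149, 148, 147, 148, 148, 149, 148, 148, 149, 148, 148, 146]
-0.03 [71, 71, 73, 71, 72, 73, 72, 74, 71, 72, 75, 97, 141, 148, 149, 152, 141, 132, 150, 148, 148, 148, 147, 149, 147, 147, 146, 150, 148, 146, 148]
wa [array([429., 306.]), array([425., 328.])]
0.058 [33, 12, 47, 65, 66, 64, 65, 65, 67, 121, 144, 144, 142, 141, 74, 12, 10, 6, 10, 12, 12, 11, 11, 9, 12, 11, 8, 9, 13, 10, 9, 10, 15, 10, 11, 11, 14, 12, 13, 19, 27]
0.066 [35, 50, 50, 50, 50, 47, 31, 12, 8, 6, 9, 11, 5, 10, 13, 10, 11, 10, 9, 8, 13, 13, 11, 10, 10, 11, 13, 7, 11, 12, 7, 7, 9, 13, 4, 9, 9, 11, 12, 11, 11]
0.072 [33, 52, 50, 49, 61, 60, 59, 60, 61, 59, 47, 12, 15, 12, 9, 12, 16, 26, 21, 14, 14, 11, 11, 9, 11, 11, 11, 13, 5, 8, 12, 6, 7, 11, 3, 9, 12, 9, 16, 11, 11]
0.078 [113, 113, 123, 121, 124, 117, 123, 121, 122, 114, 61, 59, 61, 58, 60, 30, 11, 13, 11, 13, 13, 6, 11, 10, 9, 16, 4,
[... 555 characters left out ...]
, 98, 100, 102, 100, 99, 97, 97, 98, 98, 97, 96, 95, 89, 82, 75, 73, 73, 74, 80]
0.072 [101, 101, 102, 102, 102, 102, 102, 102, 102, 102, 102, 103, 103, 104, 104, 104, 103, 103, 102, 102, 101, 101, 102, 102, 103, 104, 104, 104, 104, 104, 104, 104, 104, 101, 97, 94, 86, 77, 70, 76, 82]
0.078 [108, 108, 107, 106, 105, 107, 108, 109, 109, 110, 110, 110, 110, 110, 111, 111, 111, 111, 111, 110, 110, 111, 111, 111, 111, 111, 112, 112, 113, 112, 112, 112, 112, 111, 109, 102, 94, 86, 79, 72, 67]
0.085 [117, 117, 118, 118, 117, 117, 117, 118, 119, 120, 120, 120, 119, 119, 118, 119, 119, 120, 121, 120, 120, 119, 119, 119, 119, 119, 120, 120, 120, 121, 121, 121, 121, 120, 117, 114, 107, 95, 83, 75, 73]
```

>>> {"name": "play_rows", "arguments": {"moves": [[[-3,0,0,0],[-5,0,0,0],[-7,0,0,0],[-7,0,0,0],[-7,0,0,0],[-7,0,0,0],[-7,0,0,0]]]}}

```text
t: 20.3
tool_pos: [0.5659, -0.0843, 0.0021]
eef_rot: [[0.169, 0.986, -0.001], [0.986, -0.169, 0.001], [0.0, -0.001, -1.0]]
contact_force: [-0.3, 5.7, 1.7]
opening: 0.0852
grip_force: 2.5
```

```bash
python3 - <<'E'
from h import *
save("wrist","wb"); save("scene","sb"); s=r.read_state(); print(s["t"],inv(s["tool_pos"]),s["contact_force"])
for x in(0,-.03): print(x,prof("wb",x,.0605,-.055,-.075,21))
for y in(-.0625,-.0688): print([px("sb",[*fx(x,y),.0585]).round() for x in (.055,.074,.09)])
g=cv2.cvtColor(np.load("sb.npz")["im"],cv2.COLOR_RGB2GRAY); u,v=px("sb",[*fx(.074,-.0688),.0585]).astype(int)
for j in range(v-14,v+15,2): print(j," ".join("%3d"%g[j,i] for i in range(u-30,u+30,3)))
E
```

```text
20.4 [ 0.00057464 -0.05172928] [-0.34243753  4.13718988  1.22402184]
0 [72, 74, 72, 74, 75, 74, 75, 81, 119, 146, 151, 153, 149, 125, 147, 149, 149, 147, 147, 147, 149]
-0.03 [70, 73, 70, 76, 76, 72, 74, 85, 127, 147, 151, 151, 147, 114, 150, 147, 149, 147, 148, 146, 148]
[array([289., 190.]), array([295., 189.]), array([299., 188.])]
[array([291., 191.]), array([296., 190.]), array([300., 188.])]
175  24  30  30  30  29  23  29  49  40  31  48  51  42  46  53  58  60  60  59  60
177  48  29  26  31  31  69  35  30  39  31  59  63  45  45  54  56  57  60  57  61
179  75  31  32  54  74 121  78  26  30  55 100  79  43  43  55  57  58  57  58  60
181  38  77  88 116 124 132 101  29  44 116 133  78  44  47  71  55  56  60  60  61
183  40 131 133 134 131 130  77  44  75 130 132  77  45  46 114  66  65  63  61  60
185 106 154 132 128 132 129  73  43  89 132 130 101  65  76 130  87  72  60  55  59
187 148 152 119 109 124 130  73  41  93 133 130 128 121 125 121  70  49  46  49  58
189 155 153 144  98 103 125  69  42  92 128 118 103 130 132 104  66  47  47  47  57
191 146 152 150 130  59 100  86  88 109  81  92  94 131 132  96  63  64  63  61  66
193 124 128 151 135  80 111 116 106  95 106 124  91 133 134  87  47  56  62  64  59
195 118  97 137 141 112 104  98  96 103 130 121  90 130 131  97  46  51  50  51  50
197 124 119 113 102  96  96  94  94 100 124  82  63 111 131 121  83  56  53  52  54
199 105  98  93  94  96  95  94  87  89 101  56  66 118 131 130 125 112 101  96 113
201  94  94  95  94  95  95  92  70 104  98  83 111 125 130 132 131 130 132 129 133
203  94  93  93  96  96  95  94  89 122 138  93 106 126 126 130 132 130 130 133 132
```

```bash
python3 - <<'E'
from h import *
for x in(.077,.079,.081,.083,.086,.089): print(x,prof("w6",x,.0585,-.058,-.077,39))
for x in(.066,.07,.072,.074,.076): print(x,prof("w6",x,.0585,.009,-.003,25))
E
```

```text
0.077 [98, 98, 113, 136, 137, 129, 111, 82, 61, 58, 57, 56, 55, 54, 54, 56, 73, 122, 136, 135, 113, 90, 64, 52, 53, 86, 111, 132, 135, 135, 134, 135, 136, 136, 124, 100, 96, 100, 123]
0.079 [144, 141, 140, 141, 140, 132, 117, 83, 57, 57, 56, 55, 59, 59, 54, 52, 66, 119, 138, 138, 110, 85, 65, 53, 51, 74, 98, 121, 136, 146, 148, 147, 145, 146, 145, 144, 144, 143, 142]
0.081 [134, 135, 136, 136, 134, 126, 111, 82, 59, 56, 56, 57, 61, 64, 67, 90, 111, 122, 127, 128, 129, 118, 95, 67, 54, 86, 113, 136, 136, 135, 134, 135, 137, 136, 136, 138, 137, 135, 136]
0.083 [134, 135, 136, 137, 135, 127, 109, 81, 59, 58, 57, 57, 59, 63, 69, 111, 144, 146, 145, 143, 142, 132, 112, 78, 57, 82, 109, 136, 137, 137, 136, 136, 137, 136, 136, 138, 137, 135, 137]
0.086 [137, 138, 138, 138, 137, 137, 137, 136, 126, 91, 81, 82, 84, 86, 86, 115, 138, 138, 139, 139, 141, 133, 112, 118, 127, 135, 139, 141, 139, 138, 141, 140, 139, 138, 138, 139, 139, 139, 140]
0.089 [139, 141, 142, 142, 141, 139, 138, 139, 135, 117, 120, 131, 135, 138, 139, 132, 125, 126, 121, 113, 105, 93, 74, 105, 138, 139, 140, 142, 139, 138, 139, 139, 140, 140, 141, 140, 140, 140, 142]
0.066 [155, 156, 156, 154, 103, 69, 55, 55, 56, 56, 55, 55, 54, 54, 52, 41, 26, 46, 116, 143, 152, 153, 153, 155, 156]
0.07 [138, 135, 133, 132, 90, 65, 57, 56, 55, 54, 53, 55, 55, 55, 53, 42, 25, 38, 99, 126, 136, 137, 137, 137, 138]
0.072 [132, 133, 133, 131, 133, 134, 132, 119, 78, 57, 56, 54, 29, 23, 50, 115, 132, 134, 134, 134, 134, 134, 135, 134, 135]
0.074 [138, 138, 137, 138, 138, 137, 136, 136, 90, 63, 59, 57, 34, 36, 72, 123, 137, 139, 140, 136, 136, 137, 137, 138, 137]
0.076 [135, 134, 135, 137, 136, 135, 135, 136, 133, 118, 90, 56, 100, 133, 134, 135, 135, 135, 135, 137, 136, 135, 137, 136, 137]
```

>>> {"name": "play_rows", "arguments": {"moves": [[[-0.5,0,0,0],[-0.5,0,0,0],[-0.5,0,0,0],[-0.5,0,0,0]]]}}

```text
t: 20.8
tool_pos: [0.5659, -0.0847, 0.0021]
eef_rot: [[0.169, 0.986, -0.001], [0.986, -0.169, 0.001], [0.001, -0.001, -1.0]]
contact_force: [-1.1, 5.2, 1.0]
opening: 0.0857
grip_force: 2.7
```

>>> {"name": "play_rows", "arguments": {"moves": [[[0,0,0,0],[0,0,0,0],[0,0,0,0],[0,0,0,0],[0,0,0,0],[0,0,0,0],[0,0,0,0],[0,0,0,0],[0,0,0,0],[0,0,0,0]]], "jaw": -1}}

```text
t: 21.8
tool_pos: [0.5653, -0.0847, 0.0039]
eef_rot: [[0.169, 0.986, -0.002], [0.986, -0.169, 0.001], [0.0, -0.002, -1.0]]
contact_force: [-7.3, 7.1, 14.9]
opening: 0.0222
grip_force: 61.8
```

```bash
python3 - <<'E'
from h import *
save("wrist","wc"); s=r.read_state(); print(s["t"],inv(s["tool_pos"]),s["tool_pos"],s["contact_force"],s["opening"],s["grip_force"])
for x in(-.045,-.03,.03): print(x,prof("wc",x,.0605,-.055,-.075,21))
print([px("wc",[*fx(.001+x,-.047),.0605]).round() for x in(-.012,.004,.012,.028)])
EOF=0
g=cv2.cvtColor(np.load("wc.npz")["im"],cv2.COLOR_RGB2GRAY)
for v in range(215,345,8): print(v," ".join("%3d"%g[v,u] for u in range(190,340,5)))
E
```

```text
21.85 [-9.22177425e-05 -5.22119998e-02] [ 0.56524257 -0.08471178  0.00391805] [-8.49657509  6.36959615 14.39601813] 0.02193441696239149 61.75103846937418
-0.045 [11, 13, 12, 10, 13, 18, 9, 13, 10, 11, 17, 15, 17, 12, 15, 17, 13, 25, 23, 25, 29]
-0.03 [18, 9, 10, 11, 13, 12, 10, 12, 12, 11, 12, 8, 13, 12, 8, 9, 12, 11, 13, 12, 11]
0.03 [28, 14, 17, 17, 13, 15, 12, 7, 11, 11, 11, 11, 11, 9, 6, 14, 12, 10, 11, 12, 12]
[array([234., 275.]), array([272., 275.]), array([291., 275.]), array([329., 275.])]
215 153 153 153 154 152 147 158 148 149 158  61  71  76  70  71  73  70  72  72 159 157 153 156 144 149 150 149 146 153 146
223 157 152 154 156 148 153 155 152 145  61  79  76  72  67 154 146 149 152 150 151 156 151 153 146 151 150 151 144 150 146
231 159 149 154 155 150 153 152 152 143  65  77  76  74  59 153 147  19  28  27  26 156 152 154 150 148 150 152 146 156 144
239 159 147 151 152 148 153 157 151 151 142 149 148 143  56 154 150  12  25  29  29 155 150 152 149 152 151 150 153 150 142
247 160 150 153 157 148 152 154  67  69 151 156 152 148  66  60  61  28  50  52  46  68  69 153 149 
[... 811 characters left out ...]
 153 149 149  78  70  76  81  75  76   6  33   6   7  16   9  10  11  13  16  14
311  13  12   8  13  14  12   8   6  28 155 153 156 155 152 153 155 154 155 154 151  32   6  10  14  11  15  10  16  13  15
319   4   4  13   7   9  14  13  11  31 149 146 147 143 149 152 149 152 148 149 155  34  15   4   3  11   5   6  11   4   5
327  10  15  10  13  14  12  15   8  82 152 147 148 145 149 153 148 152 147 147 160  83  11  11  18  13   8   7  14  11   7
335  14   5  13  15   6  17  12 114 147 150 146 149 146 152 157 150 153 142 150 156 150  11  10  15  13  12  15   9   9   9
343  12  16  27  15  13  12  15  73 147 148 147 149 144 151 153 152 151 146 148 153 150  12   5  17  13  11  25  13  11   9
```

```bash
python3 - <<'E'
from h import *
for x in(-.004,0.0,.008): print(prof("wc",x,.0605,-.055,-.075,41))
E
```

```text
[144, 144, 144, 144, 145, 145, 147, 144, 144, 144, 143, 143, 146, 145, 135, 112, 110, 128, 145, 153, 154, 154, 155, 155, 155, 155, 146, 125, 135, 144, 150, 151, 148, 151, 149, 148, 150, 148, 146, 150, 150]
[77, 80, 74, 76, 77, 73, 74, 76, 78, 78, 78, 79, 72, 75, 77, 86, 104, 125, 145, 152, 152, 154, 155, 156, 156, 154, 147, 128, 140, 152, 152, 155, 153, 152, 152, 154, 156, 154, 153, 153, 154]
[52, 52, 53, 52, 55, 52, 50, 52, 52, 47, 40, 68, 75, 78, 78, 85, 103, 123, 145, 154, 153, 154, 154, 155, 156, 154, 148, 128, 128, 150, 150, 149, 149, 149, 148, 151, 150, 149, 148, 149, 149]
```

>>> {"name": "play_rows", "arguments": {"moves": [[[0,0,0,0],[0,0,0,0],[0,0,0,0],[0,0,0,0],[0,0,0,0]]]}}

```text
t: 22.35
tool_pos: [0.5652, -0.0847, 0.0039]
eef_rot: [[0.168, 0.986, -0.002], [0.986, -0.168, 0.001], [0.0, -0.002, -1.0]]
contact_force: [-8.8, 6.5, 13.6]
opening: 0.0222
grip_force: 61.8
```

```bash
python3 -c "
from workcell import r
print(r.close_job())"
```

```text
the job is handed in; nothing more can be done
None
```

I handed the job in at 22 s. By my measurements the offcuts are on the bench, the scraper is on its edge clear of the plate, the pointer is within about 1 mm of the mark, and the lever is squeezed shut; the hand-in returned no verdict.

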